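Latch the bottle travel case

TASK

Fasten the draw latch on top of the bottle travel case: bring its wire loop forward over the keeper on the lid so that it catches under the keeper's lip, then press the lever over centre until it lies fully flat. Go gently - it takes about 10 N, and the thin lever bends if leant on with more than 20 N - and leave everything standing around the case where it is.

Things in the scene. Friction and masses are not known exactly. Their poses are not given: they have to be found in the camera images.
- case: pale hard-shell bottle case, 150 (x) x 260 (y) x 170 mm (z, flat top), standing upright, fixed on the shelf. Origin: centre of its underside. Its -x side, towards the robot, is the 50 mm deep hinged lid; +x the 96 mm body half; 4 mm dark seal between. One steel draw latch crosses the seam at y = 0 on top: keeper on the lid, lever and wire loop on the body half. A carry handle is on the -y end.
- lever_pivot (a point): lever axis, in the case frame at x -7, y 0, z 182.5 mm (12.5 mm above the top); axes as the case, the lever turns about y. Under the lever lies a base plate 34 mm wide, 2 mm thick, with ears 16 mm high at the pivot.
- lever (a joint): 0 = fully flat, handle to +x of the case; grows as the handle is raised (pi/2 upright), stop at 1.75. Handle: steel channel 26 mm wide, plate 4 mm thick, to 57 mm from the axis, then a 30 mm wide tab curled up 3 mm, ending at 65 mm; upper face 5.5 mm off the axis. A stiff pivot (0.22 N m) holds it where left.
- lever_pad (a point): where to press: middle of the handle's upper face, 52 mm from the lever axis. With the loop hooked, resistance begins near lever angle 0.9, peaks at about 11 N here near 0.6 (let go there, it springs up), passes dead centre at 0.1; pivot friction may then hold it just short of flat: press on until it stops hard. More than 20 N bends it.
- loop_pin (a point): pin of the loop through the lever, 20 mm from the lever axis towards the handle's end, on the line axis - handle (level with the axis when the lever is flat).
- loop (a joint): angle of the wire loop relative to the lever. (loop - lever) is the loop's elevation seen from its pin: 0 = level to -x of the case (to the keeper), pi/2 = up, growing as it swings up and back. At 3.6 it leans on two ears of the lever, thrown back past the handle: so it starts. The pin is almost free: let go, the loop falls by its own weight.
- loop_bar (a point): middle of the loop's cross bar, 58 mm from the pin. The loop is a rectangle of 5 mm steel rod, 44 mm wide outside (along y of the case), 34 mm inside: two straight sides and this bar. 35 g. It passes freely on both sides of the lever and can be pinched across its two sides.
- keeper_seat (a point): centre of the cross bar when hooked: 42 mm from the lever pivot to -x of the case, 8 mm above the top; axes as the case (tilts with the lid). The keeper is a steel hook 30 mm wide, open to -x: foot 4 mm high, from 10 mm on the +x side of the seat to 16 mm on its -x side; wall 2.5 to 6.5 mm on the +x side, up to 13.5 mm above the top; lip over the seat, gap under it 6.5 mm.
- lip_edge (a point): free edge of the keeper's lip (3 mm thick, 30 mm wide), 6 mm to -x of the seat, 12 mm above the top. The bar (radius 2.5 mm) must come down on its -x side; it slides back under the lip as the lever comes down. The loop reaches that far only with the lever raised to 1.45 or more; with the lever at 1.2 or less it lands on the lip. Pulling the loop draws the lever along.
- lid (a joint): angle of the lid about its hinge at the foot of the seam: 0 = resting loose on the seal, about 0.02 = drawn in by the latch (4 mm at the top). The seal pushes back like a spring, some 33 N per mm at the keeper.
- bib_clip: orange silicone bib clip, 74 x 22 x 14 mm, lying flat on the far shell of the case near its +y end; origin under its centre. Bystander.
- baby_bottle: clear baby bottle with white collar and teat, 58 mm diameter, 149 mm tall, standing beside the +y end of the case; origin under its centre. Bystander.
- glass_jar: frosted glass jar with an aluminium twist cap, 76 mm diameter, 110 mm tall, standing in front of the case on the robot's side; origin under its centre. Bystander.
- spoon: steel spoon, 150 mm long, lying in front of the case; origin under its middle. Bystander.

How it is judged:
On the way, in this order (a step that is already met when the one before it is completed fails the run):
1. the loop's cross bar is down behind the keeper's lip while the lever is still up (x of loop_bar in the frame of keeper_seat between -0.022 and 0.003 m and z of loop_bar in the frame of keeper_seat below 0.0015 m and value of joint lever above 0.5 rad), for 0.2 s.
2. the lever is pressed flat with the bar caught under the lip and the lid drawn in (value of joint lever below 0.02 rad and x of loop_bar in the frame of keeper_seat between -0.004 and 0.004 m and z of loop_bar in the frame of keeper_seat below 0.003 m and value of joint lid above 0.008 rad), for 0.2 s.
At the end, for the whole second after the job is handed in: The lever lies flat (within 0.02 rad of its stop) and still, the loop's cross bar sits in the keeper under the lip (within 4 mm of the seat), and the lid is drawn onto its seal (lid angle above 0.008 rad) (all of step 2 and z of loop_bar in the frame of keeper_seat above -0.004 m and velocity of joint lever below 0.05 rad/s); the robot touches nothing.
It fails at once if the lever is pressed down with more than 20 N (value of joint lever below 0.7 rad and (contact force between the fingers and lever_c0 above 20 N or contact force between the fingers and lever_c1 above 20 N)).
It fails at once if the bib clip, baby bottle, glass jar or spoon by the case is moved by more than 30 mm or knocked over (distance of any of bib_clip, baby_bottle, glass_jar, spoon from where it was at the start of the episode above 0.03 m or angle between any of bib_clip, baby_bottle, glass_jar, spoon's own z axis and vertical above 0.35 rad).
It fails at once if the cup, ring rack or milk tin is moved by more than 30 mm or knocked over (distance of any of cup, ring_rack, milk_tin from where it was at the start of the episode above 0.03 m or angle between any of cup, ring_rack, milk_tin's own z axis and vertical above 0.35 rad).
It also fails if it takes over 58 s, if anything falls off the work surface, if the arm or the gripper's body presses on something with over 40 N, if the wrist force passes 120 N, or if a joint passes its speed limit or range.

ROBOT

A 7-joint arm with a two-finger parallel gripper is mounted at the origin on the work surface. World frame = base frame: x ahead of the robot, y to its left, z up, the work surface at z = 0. Lengths are in m, angles in rad, forces in N, time in s.
With the tool pointing down it reaches from about 0.425 to 0.875 m from the base axis. Payload 4.7 kg.
Tool frame: the origin (TCP) lies between the finger pads; the fingertips stand 8 mm ahead of it and the grasp point (between the pads) lies 11 mm behind it (robot.nose_length is the distance from the TCP to the fingertips, in m); z points along the fingers, y is the line along which they close (so a half turn about z gives the same grasp; the last joint's range is limited). The gripper opens to 87 mm and grips with 3 to 60 N. Pads are 19 mm wide; open, the fingers measure 117 mm over their backs; the gripper's body (75 mm by 190 mm) begins 51 mm behind the grasp point.
Start: joints at [1.293, 0.321, -0.07, 1.45, 0.023, 1.371, -0.057], TCP at [0.187, -0.623, 0.197] pointing down, gripper open.
Joint ranges: [-2.86, 2.86], [-0.3, 2.09], [-1.38, 1.24], [0.06, 2.45], [-1.56, 4.7], [0.09, 2.05], [-2.69, 2.69]. Speed limits (rad/s): [2.57, 2.57, 3.14, 3.14, 3.14, 3.14, 3.14].

INTERFACE

Orientations are given as a unit quaternion [x, y, z, w].
In Python, from plant import robot, snapshot, camera_params, outline_of gives the robot as it stands. The module is installed in compiled form; this text tells all that it offers.
- The arm moves only by the tool servo_tool, never from a script. Its argument "motion" is one flat list of numbers, 7 for each row, row after row: the shift along the tool's x, y, z as a fraction of full scale, then the turn, a rotation vector about the tool's x, y, z as a fraction of full scale, then the closure, from 0 (fully open) to 1 (shut). A call has 1 to 10 rows; each row is the pose to reach, as a shift and turn from the pose commanded when the call began, along the tool's axes at that moment; what a row does not reach only later rows make up. Full scale, the value 1, is 15 cm for a shift and pi/2 rad for a turn. A row lasts 1/12 s, in which the tool goes at most 41.7 mm and 7.16 degrees, less where a joint would pass 70% of its speed; a pose out of reach is approached as far as the arm can. A call with a number of a shift or a turn outside -1 to 1 is refused whole. A call with a gripper value outside its range is refused whole. The fingers move at their own pace and stop on an object; "force" is the grip in N (left out, the last holds). Time passes only in rows, so rows that repeat a pose let the fingers close. It gives the time, the measured TCP pose, the force, the opening and the grip force at its end, in the units of the state.
- robot.observe(): the state, without advancing time (a new reading comes with each control period).
- snapshot(name): name is "side" or "top"; returns the picture (384x512x3 uint8, red, green, blue); there is no depth.
- camera_params(name): a dict with "camera_matrix" (3x3 intrinsics, pixels), "rvec" (rotation vector, rad) and "tvec" (3), from world to camera coordinates, as OpenCV has them. Camera axes: x right, y down, z forward; pixel columns grow to the right and rows downward; lengths in m; the calibration is good to about 2 mm. A picture is of the moment at which its call begins. camera_params takes no time and is no camera call.
- robot.job_done(): hands the job in; it is judged then, once.
Trained networks look in the newest picture that a camera, given by its name, has taken for a name from the list of things; names that differ only in an ending like _2 or _b are one class to them, and where a whole thing is asked for, a point or a joint stands for the part that bears it (a point fixed in the world has none). Each returns a list of dicts, best first, with "score" (0 to 1); they miss things now and then, are a little off and sometimes report something else, mostly with a low value. They report only what shows in the picture. A call takes as long as a camera call.
- outline_of(query, camera): "mask" (384x512 bool, what is visible of it) and "centre" ([column, row] in pixels, amid what is visible of it).
The state is a dict: "time_s": time; "joint_pos": joint angles; "qd": joint speeds; "joint_efforts": joint torques, N m; "tool_pos": TCP position; "tcp_rot": TCP orientation; "contact_force": force on the tool from outside, world axes, zero at the start; "torque": the same for the moment, N m; "grip_width": finger opening in m; "finger_force": force on a finger pad.
Only numpy, scipy, OpenCV 4.12 (cv2) and the standard library are available. Lean on these libraries where they do the work, as an engineer would, in place of code of your own. Each camera call takes 0.05 s, during which the arm holds its last target. There are 200 camera calls.

## Working session

There is one attempt and no reset: what is moved stays moved. The work goes in short steps, Python scripts to look and compute and a tool call to move; the robot and the scene stay as the last step left them, time stands still between calls to the robot, and variables do not carry over. Pictures are saved under pics/ and viewed, at most 10 in all, crops included, and the job is handed in when it is done.

Besides the shell and the picture viewer there is one more tool, called as name(argument=value, ...), one argument or row to a line, values as JSON. servo_tool: Moves the arm, as the interface text tells. Shift numbers are shares of 15 cm and turn numbers shares of pi/2 rad, none past 1 either way. Its arguments: {"type":"object","properties":{"motion":{"type":"array"},"force":{"type":"number"}},"required":["motion"]}

```bash
mkdir -p pics; ls; python3 - <<'E'
from plant import robot, snapshot, camera_params, outline_of
import cv2, numpy as np
s=robot.observe(); print(s['time_s'],s['tool_pos'],s['tcp_rot'],s['contact_force'],s['grip_width'])
a=snapshot('side');b=snapshot('top')
cv2.imwrite('pics/s0.png',a[...,::-1]);cv2.imwrite('pics/t0.png',b[...,::-1])
for c in('side','top'):
  p=camera_params(c);R=cv2.Rodrigues(np.array(p['rvec']))[0];print(c,np.array(p['camera_matrix']).round(1).tolist(),(-R.T@np.array(p['tvec']).ravel()).round(3),R[2].round(3))
  for q in('case','lever','loop','keeper_seat','glass_jar','baby_bottle'):
    for d in outline_of(q,c)[:1]: 
      m=d['mask'];r,cc=np.where(m);print(q,round(d['score'],2),np.round(d['centre'],1),cc.min(),cc.max(),r.min(),r.max(),m.sum())
E
```

```text
pics
0.0 [ 0.18674647 -0.62195352  0.1954502 ] [ 9.89373465e-01  1.45393276e-01 -1.96002002e-04 -9.51016152e-04] [-0.04618398  0.24576306  0.12540042] 0.08690917756972806
side [[367.0, 0.0, 253.4], [0.0, 367.0, 190.6], [0.0, 0.0, 1.0]] [ 0.45  -0.615  0.633] [ 0.049  0.804 -0.592]
case 0.7 [293.  197.8] 241 350 132 258 9278
lever 0.83 [295.1 148.7] 285 311 135 163 377
loop 0.5 [305.3 146.2] 307 314 139 147 12
keeper_seat 0.8 [278.5 199.8] 241 314 144 259 5047
glass_jar 0.89 [256.3 251.1] 240 275 224 282 1772
baby_bottle 0.62 [246.9 145.9] 240 252 140 170 43
top [[487.4, 0.0, 252.3], [0.0, 487.4, 188.1], [0.0, 0.0, 1.0]] [0.345 0.104 1.262] [ 0.152  0.01  -0.988]
case 0.56 [258.7 162.9] 194 320 111 214 7792
lever 0.79 [253.2 150.9] 241 265 128 164 420
loop 0.49 [252.  133.9] 240 262 128 140 150
keeper_seat 0.81 [264.6 181.3] 208 320 149 213 3195
glass_jar 0.79 [321.  205.9] 306 339 190 222 882
baby_bottle 0.59 [187.3 205.5] 172 199 188 214 560
```

```bash
python3 - <<'E'
import cv2
a=cv2.imread('pics/s0.png')[90:300,170:450];b=cv2.imread('pics/t0.png')[90:240,150:360]
cv2.imwrite('pics/s1.png',cv2.resize(a,None,fx=2.8,fy=2.8,interpolation=2));cv2.imwrite('pics/t1.png',cv2.resize(b,None,fx=3.8,fy=3.8,interpolation=2))
E
```

```text
(no output)
```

View pics/s1.png

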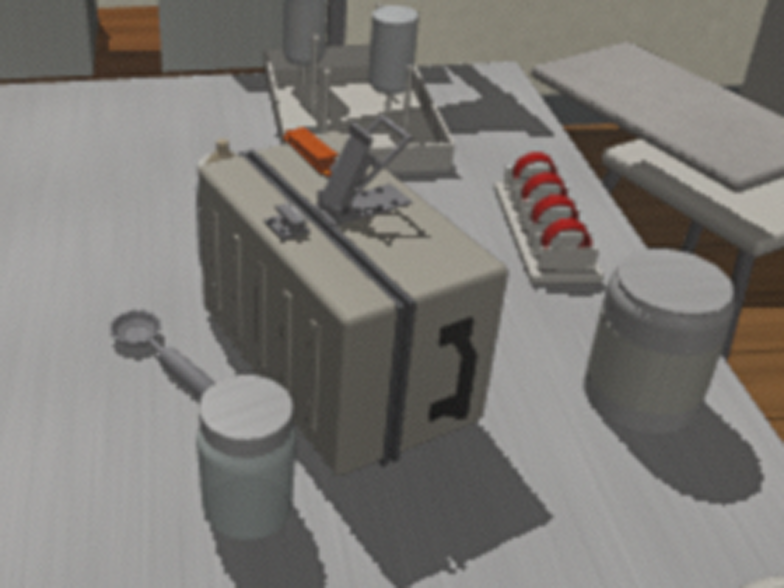

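View pics/t1.png

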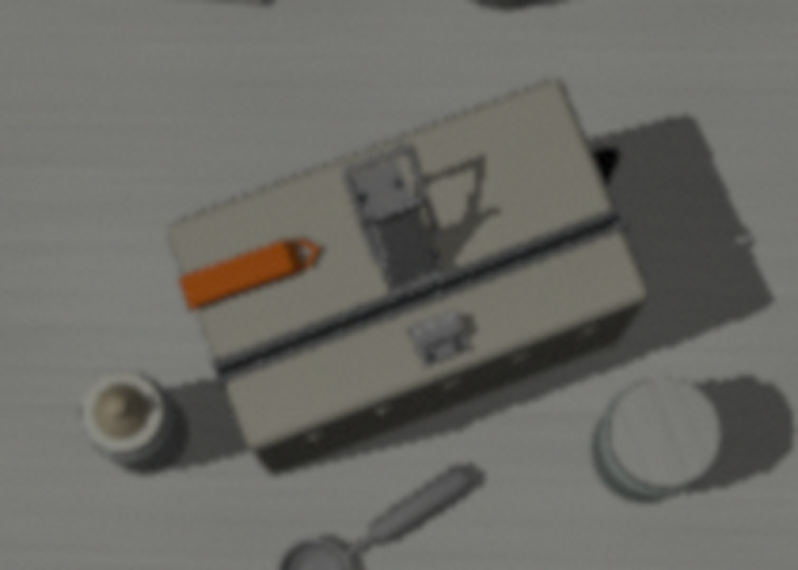

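The side view shows the case with the latch lever raised at about crop (345,170) and the loop thrown back to (410,140), with the keeper at (290,220). The top view shows the case yawed about 20°, lever at (400,220), keeper at (440,335), and jar, spoon and bottle in front. Next I'll fit the case pose and the lever angle.

```bash
cat > h.py <<'E'
import numpy as np, cv2
from scipy.optimize import least_squares
from scipy.spatial.transform import Rotation as Rn
from plant import robot, snapshot, camera_params, outline_of
C={c:camera_params(c) for c in('side','top')}
def proj(c,P):
    p=C[c]; return cv2.projectPoints(np.asarray(P,float).reshape(-1,1,3),np.array(p['rvec']),np.array(p['tvec']),np.array(p['camera_matrix']),None)[0][:,0]
def world(pose,P):   # case frame mm -> world m
    P=np.atleast_2d(P)/1000.; c,s=np.cos(pose[2]),np.sin(pose[2])
    return P@np.array([[c,-s,0],[s,c,0],[0,0,1]]).T+[pose[0],pose[1],0]
def lev(L,u,v,y):    # u along handle, v off upper face -> case mm
    return [-7+u*np.cos(L)-v*np.sin(L),y,182.5+u*np.sin(L)+v*np.cos(L)]
def loopp(L,lp,d,y):
    e=lp-L; p=lev(L,20,0,y); return [p[0]-d*np.cos(e),y,p[2]+d*np.sin(e)]
E
cat > fit.py <<'E'
from h import *
T=np.array([[75,130,170],[75,-130,170],[-75,-130,170],[-75,130,170],[-23,130,170],[-23,-130,170]])
t=np.array([[170,222],[557,80],[643,297],[262,450],[222,368],[615,220]])/3.8+[150,90]
S=T[[3,2,1,4,5]]; s=np.array([[200,165],[345,320],[503,268],[250,153],[405,305]])/2.8+[170,90]
f=lambda q:np.r_[(proj('top',world(q,T))-t).ravel(),(proj('side',world(q,S))-s).ravel()]
r=least_squares(f,[.45,.1,-.3+.6],loss='soft_l1'); q=r.x; print(q,f(q).reshape(-1,2).round(1).tolist()); np.save('pose.npy',q)
im={'side':cv2.imread('pics/s0.png'),'top':cv2.imread('pics/t0.png')}
M={c:outline_of('lever',c)[0]['mask'] for c in im}
def hull(c,P): 
    m=np.zeros((384,512),np.uint8); cv2.fillConvexPoly(m,cv2.convexHull(proj(c,world(q,P)).round().astype(np.int32)),1); return m>0
for L in np.arange(.5,1.76,.1):
    P=[lev(L,u,v,y) for u in(0,65) for v in(-5,5.5) for y in(-13,13)]
    o=[]
    for c in im:
        m=hull(c,P); o.append((m&M[c]).sum()/(m|M[c]).sum())
    print(round(L,2),np.round(o,2))
E
python3 fit.py
```

```text
[0.58341389 0.10457065 0.38692807] [[-1.5, -0.5], [1.8, -2.5], [3.6, -0.4], [-3.0, 0.1], [-0.4, 0.4], [2.4, -0.9], [-2.4, -0.6], [-0.8, 1.2], [2.5, -0.2], [-1.9, -1.0], [-0.6, -0.7]]
0.5 [0.44 0.4 ]
0.6 [0.48 0.39]
0.7 [0.57 0.41]
0.8 [0.64 0.42]
0.9 [0.65 0.44]
1.0 [0.68 0.46]
1.1 [0.69 0.49]
1.2 [0.62 0.53]
1.3 [0.54 0.54]
1.4 [0.42 0.47]
1.5 [0.36 0.38]
1.6 [0.27 0.27]
1.7 [0.22 0.19]
```

```bash
cat > ov.py <<'E'
from h import *
import sys
def overlay(c,im,q,L,lp,fn,k,x0,y0,w,h,draw=True):
    a=cv2.resize(im[y0:y0+h,x0:x0+w],None,fx=k,fy=k,interpolation=cv2.INTER_CUBIC)
    def pl(P,col,cl=False):
        cv2.polylines(a,[((proj(c,world(q,P))-[x0,y0]+.5)*k).round().astype(np.int32)],cl,col,1)
    if draw:
        pl([[75,130,170],[75,-130,170],[-75,-130,170],[-75,130,170]],(0,255,0),True)
        pl([[-23,130,170],[-23,-130,170]],(0,255,0))
        pl([lev(L,0,5.5,-13),lev(L,65,5.5,-13),lev(L,65,5.5,13),lev(L,0,5.5,13)],(0,0,255),True)
        pl([loopp(L,lp,0,-20),loopp(L,lp,58,-20),loopp(L,lp,58,20),loopp(L,lp,0,20)],(255,0,0),True)
        pl([[-55,15,183],[-55,-15,183],[-44,-15,183],[-44,15,183]],(0,255,255),True)
    return a
E
python3 - <<'E'
from ov import *
q=np.load('pose.npy')
a=overlay('side',cv2.imread('pics/s0.png'),q,1.15,3.6,0,7,255,125,75,50)
b=overlay('top',cv2.imread('pics/t0.png'),q,1.15,3.6,0,7,225,120,57,75)
o=np.zeros((600,800,3),np.uint8);h=350;o[:h,:400]=cv2.resize(a,(525,350))[:,:400]
o=np.full((560,800,3),0,np.uint8);o[:267,:400]=cv2.resize(a,(400,267));o[:525,400:799]=b
cv2.imwrite('pics/o1.png',o)
E
```

```text
(no output)
```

View pics/o1.png

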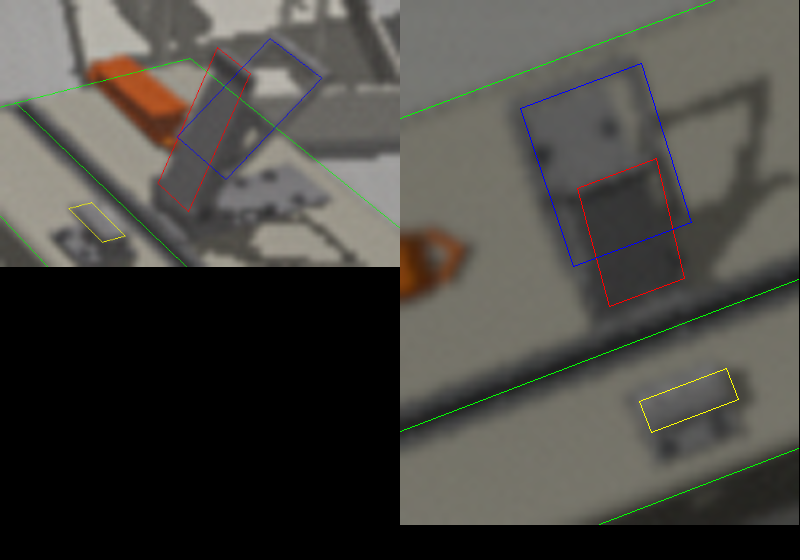

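The overlay fits well: lever at about 1.15 rad, loop thrown back, keeper seat aligned at (690,400). Plan:
1. With closed fingers, push the bar and lever from behind until the lever is near 1.6, so the loop flops over the keeper.
2. Press the lever down.

Lift and align first.

servo_tool(
  motion=[0,0,-0.4,0,0,-0.06,1,0,0,-0.8,0,0,-0.06,1,0,0,-0.8,0,0,-0.06,1,0,0,-0.8,0,0,-0.06,1,0,0,-0.8,0,0,-0.06,1],
  force=20,
)

```text
time_s: 1.22
tool_pos: [0.1875, -0.6238, 0.3201]
tcp_rot: [0.981, 0.192, 0.0, 0.003]
contact_force: [0.9, 0.4, -0.1]
grip_width: 0.0616
finger_force: 0.0
```

```bash
cat > go.py <<'E'
from h import *
import sys
# usage: go.py casex casey z(mm, TCP) -> shift in fractions of 15 cm along tool axes; turn to align with case
q=np.load('pose.npy'); s=robot.observe(); p=np.array(s['tool_pos']); R=Rn.from_quat(s['tcp_rot'])
if len(sys.argv)>3:
    t=world(q,[float(v) for v in sys.argv[1:4]])[0]; print('shift',(R.inv().apply(t-p)/.15).round(3))
c,n=np.cos(q[2]),np.sin(q[2]); g=Rn.from_matrix([[c,n,0],[n,-c,0],[0,0,-1]])
d=p-[q[0],q[1],0]; print('case mm',np.round([1e3*(c*d[0]+n*d[1]),1e3*(-n*d[0]+c*d[1]),1e3*p[2]],1),'turn',((R.inv()*g).as_rotvec()/(np.pi/2)).round(4),'F',np.round(s['contact_force'],1),'t',s['time_s'],'grip',s['grip_width'],'j',np.round(s['joint_pos'],2))
E
python3 go.py 72 0 313
```

```text
shift [ 4.754 -3.506  0.024]
case mm [-641.5 -525.1  320.1] turn [ 0.004   0.0003 -0.0006] F [ 0.9  0.4 -0.1] t 1.2167 grip 0.061586539297151216 j [ 1.3   0.3  -0.08  1.24  0.02  1.6   0.04]
```

servo_tool(
  motion=[0.95,-0.7,0,0,0,0,1,0.95,-0.7,0,0,0,0,1,0.95,-0.7,0,0,0,0,1,0.95,-0.7,0,0,0,0,1,0.95,-0.7,0,0,0,0,1],
)

```text
time_s: 1.63
tool_pos: [0.2847, -0.4647, 0.3158]
tcp_rot: [0.98, 0.197, 0.001, -0.002]
contact_force: [2.0, -0.5, 0.4]
grip_width: 0.0281
finger_force: 0.0
```

servo_tool(
  motion=[0.95,-0.7,0,0,0,0,1,0.95,-0.7,0,0,0,0,1,0.95,-0.7,0,0,0,0,1,0.95,-0.7,0,0,0,0,1,0.95,-0.7,0,0,0,0,1],
)

```text
time_s: 2.05
tool_pos: [0.3759, -0.3132, 0.3158]
tcp_rot: [0.98, 0.197, 0.001, -0.001]
contact_force: [0.8, 0.4, 0.5]
grip_width: 0.0017
finger_force: 0.0
```

servo_tool(
  motion=[0.95,-0.7,0,0,0,0,1,0.95,-0.7,0,0,0,0,1,0.95,-0.7,0,0,0,0,1,0.95,-0.7,0,0,0,0,1,0.95,-0.7,0,0,0,0,1],
)

```text
time_s: 2.47
tool_pos: [0.4671, -0.1619, 0.3157]
tcp_rot: [0.98, 0.197, 0.001, -0.002]
contact_force: [-0.3, 1.4, 0.5]
grip_width: 0.0005
finger_force: 0.0
```

```bash
python3 go.py 72 0 313
```

```text
shift [ 1.882 -1.334  0.025]
case mm [-208.3 -202.9  315.7] turn [-0.002  -0.0011  0.0062] F [-0.3  1.4  0.5] t 2.4667 grip 0.000485253152892593 j [ 0.83 -0.03 -0.53  1.61 -0.02  1.56 -0.87]
```

servo_tool(
  motion=[0.95,-0.67,0,0,0,0.006,1,0.95,-0.67,0,0,0,0.006,1,0.95,-0.67,0,0,0,0.006,1,0.95,-0.67,0,0,0,0.006,1,0.95,-0.67,0,0,0,0.006,1],
)

```text
time_s: 2.88
tool_pos: [0.56, -0.0148, 0.3151]
tcp_rot: [0.981, 0.192, 0.0, -0.003]
contact_force: [-0.8, 0.9, 1.0]
grip_width: 0.0004
finger_force: 0.0
```

servo_tool(
  motion=[0.93,-0.66,0,0,0,0,1,0.93,-0.66,0,0,0,0,1,0.93,-0.66,0,0,0,0,1,0.93,-0.66,0,0,0,0,1,0.93,-0.66,0,0,0,0,1,0.93,-0.66,0,0,0,0,1],
)

```text
time_s: 3.38
tool_pos: [0.6514, 0.124, 0.3135]
tcp_rot: [0.982, 0.19, -0.002, -0.001]
contact_force: [-0.0, -0.3, -0.1]
grip_width: 0.0001
finger_force: 0.0
```

```bash
python3 go.py 72 0 233; python3 - <<'E'
from ov import *
q=np.load('pose.npy')
S=snapshot('side')[...,::-1].copy();T=snapshot('top')[...,::-1].copy()
a=overlay('side',S,q,1.15,3.6,0,6,255,75,65,100);b=overlay('top',T,q,1.15,3.6,0,6,215,90,66,100)
cv2.imwrite('pics/o2.png',np.hstack([a,b]))
E
```

```text
shift [ 0.013 -0.049  0.537]
case mm [ 70.3  -7.7 313.5] turn [-0.0024  0.0024 -0.0024] F [-0.  -0.3 -0.1] t 3.3833 grip 0.00011587915927466046 j [ 0.29  0.42 -0.76  1.19  0.28  1.64 -1.59]
```

View pics/o2.png

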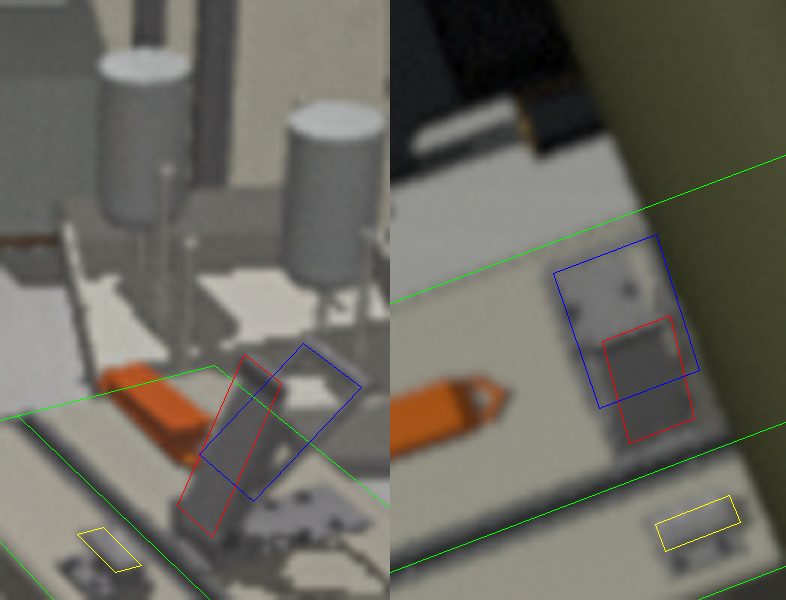

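The overlay still fits: handle at (655,390) in the right panel, keeper at (700,520). The fingers lie outside these crops, so I'll check where the TCP projects.

```bash
python3 - <<'E'
from ov import *
p=np.array(robot.observe()['tool_pos'])
o=[]
for c in('side','top'):
    u=proj(c,[p])[0]; im=snapshot(c)[...,::-1].copy()
    x0,y0=[int(np.clip(v,0,m)) for v,m in zip(u-[45,45],[422,294])]
    a=cv2.resize(im[y0:y0+90,x0:x0+90],None,fx=4.4,fy=4.4,interpolation=2)
    for z in (0,.008): cv2.circle(a,tuple(int(v) for v in (proj(c,[p-[0,0,z]])[0]-[x0,y0]+.5)*4.4),3,(0,0,255),-1)
    o.append(a); print(c,u)
cv2.imwrite('pics/o3.png',np.hstack(o))
E
```

```text
side [324.60684616 103.0278451 ]
top [251.43746963 109.15096549]
```

View pics/o3.png

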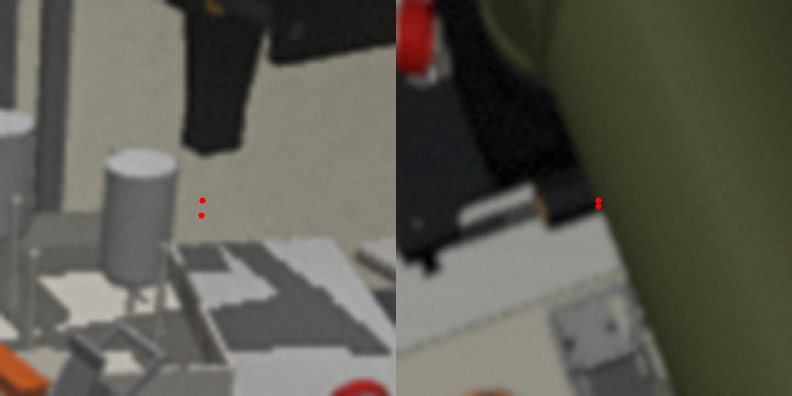

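```bash
python3 go.py 72 0 233; python3 - <<'E'
from ov import *
s=robot.observe();p=np.array(s['tool_pos']);print(p,s['time_s'],s['qd'])
R=Rn.from_quat(s['tcp_rot']).as_matrix()
o=[]
for c,w in(('side',(280,40)),('top',(215,60))):
    im=snapshot(c)[...,::-1].copy();x0,y0=w
    a=cv2.resize(im[y0:y0+80,x0:x0+80],None,fx=5,fy=5,interpolation=2)
    for zz in (.008,-.05):
      P=[p+R@np.array([i,j,zz]) for i,j in((-.0095,-.015),(-.0095,.015),(.0095,.015),(.0095,-.015))]
      cv2.polylines(a,[((proj(c,P)-[x0,y0]+.5)*5).astype(np.int32)],True,(0,0,255) if zz>0 else (0,255,255),1)
    o.append(a)
print(robot.observe()['tool_pos'])
cv2.imwrite('pics/o4.png',np.hstack(o))
E
```

```text
shift [ 0.024 -0.092  0.557]
case mm [ 68.3 -13.6 316.5] turn [ 0.0011  0.0005 -0.0084] F [ 0.2  0.4 -0.4] t 3.5833 grip 0.00025850580662408964 j [ 0.3   0.41 -0.76  1.19  0.28  1.64 -1.59]
[0.65176265 0.1177624  0.31652307] 3.5833 [ 0.0104476  -0.01451103 -0.00105632 -0.00324901 -0.00156623 -0.0003216
 -0.00243751]
[0.6518112  0.11795307 0.31706067]
```

View pics/o4.png

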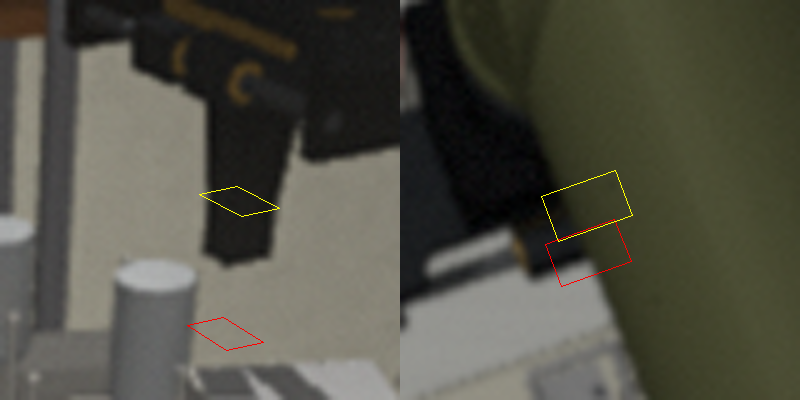

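```bash
python3 - <<'E'
from h import *
print(robot.nose_length)
s=robot.observe();p=np.array(s['tool_pos']);R=Rn.from_quat(s['tcp_rot']).as_matrix()
print(p,R.round(3).tolist())
tip=p+R@[0,0,.008]; cor=p+R@[-.0095,.015,.008];cor2=p+R@[-.0095,-.015,.008]
print([proj('top',[v])[0] for v in(cor,cor2)],proj('side',[tip])[0])
so=np.array([237,256])/5-.5+[280,40]; to=np.array([532-400,277])/5-.5+[215,60]
# top corner nearest left-bottom is which y sign?
c=min((cor,cor2),key=lambda v:proj('top',[v])[0][0])
f=lambda d:np.r_[proj('side',[tip+d])[0]-so,proj('top',[c+d])[0]-to]
r=least_squares(f,[0,0,0]);print(r.x,r.fun)
E
```

```text
0.008
[0.6518112  0.11795307 0.31706067] [[0.931, 0.365, 0.001], [0.365, -0.931, -0.002], [0.0, 0.002, -1.0]]
[array([260.65997184, 111.73376612]), array([246.76733219, 116.71761793])] [324.5815943  105.98990696]
[-0.00078117  0.01026674  0.0290543 ] [-2.40772145  0.52218363  0.3646333  -2.28403057]
```

The pictures show the fingertips at about (327,91) in the side view. The reported pose projects to (325,106), so the real tip may be about 3 cm higher than reported. I'll lower it behind the loop and check from nearer.

servo_tool(
  motion=[0,0,0.2,0,0,0,1,0,0,0.4,0,0,0,1,0,0,0.4,0,0,0,1,0,0,0.4,0,0,0,1,0,0,0.4,0,0,0,1],
)

```text
time_s: 4.1
tool_pos: [0.6525, 0.1196, 0.2585]
tcp_rot: [0.982, 0.187, 0.001, 0.0]
contact_force: [-0.4, -0.1, 0.7]
grip_width: 0.0006
finger_force: 0.0
```

```bash
cat > look.py <<'E'
from ov import *
import sys
q=np.load('pose.npy'); s=robot.observe();p=np.array(s['tool_pos']);R=Rn.from_quat(s['tcp_rot']).as_matrix(); o=[]
L,lp=float(sys.argv[2]),float(sys.argv[3])
for c,w in(('side',(268,78)),('top',(215,80))):
    im=snapshot(c)[...,::-1].copy(); x0,y0=w
    a=overlay(c,im,q,L,lp,0,5,x0,y0,80,110)
    P=[p+R@np.array([i,j,.008]) for i,j in((-.0095,-.015),(-.0095,.015),(.0095,.015),(.0095,-.015))]
    cv2.polylines(a,[((proj(c,P)-[x0,y0]+.5)*5).astype(np.int32)],True,(255,0,255),1)
    o.append(a)
cv2.imwrite(f'pics/{sys.argv[1]}.png',np.hstack(o))
E
python3 go.py 68 0 233;python3 look.py o5 1.15 3.6
```

```text
shift [-0.012 -0.081  0.17 ]
case mm [ 69.6 -12.1 258.5] turn [ 0.0005 -0.0013 -0.0074] F [-0.4 -0.1  0.7] t 4.1 grip 0.0005974731924765531 j [ 0.31  0.42 -0.75  1.3   0.28  1.53 -1.6 ]
```

View pics/o5.png

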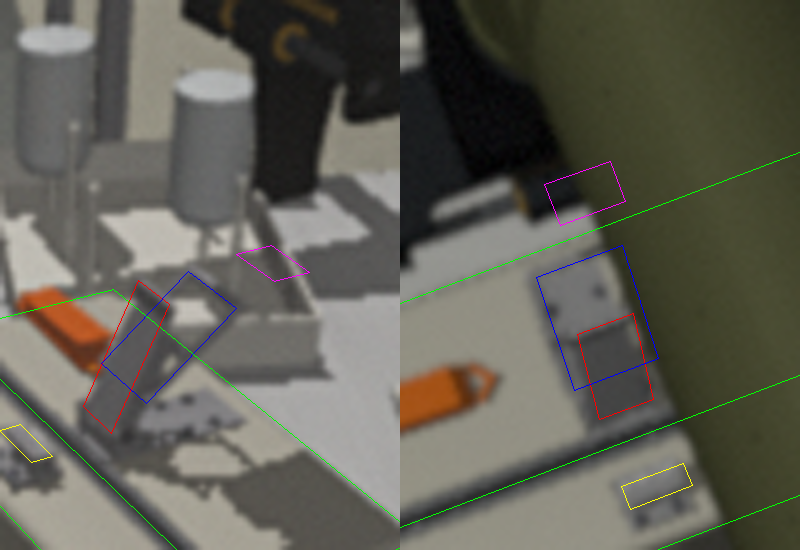

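The offset persists: tip seen at (285,192), predicted at (273,262). The push height I choose will work whichever is right. First down, then push slowly towards -x.

servo_tool(
  motion=[0,-0.035,0.15,0,0,-0.007,1,0,-0.035,0.35,0,0,-0.007,1,0,-0.035,0.35,0,0,-0.007,1,0,-0.035,0.35,0,0,-0.007,1,0,-0.035,0.35,0,0,-0.007,1],
)

```text
time_s: 4.62
tool_pos: [0.651, 0.1254, 0.2063]
tcp_rot: [0.981, 0.192, 0.001, 0.0]
contact_force: [-0.2, 0.6, 0.4]
grip_width: 0.0005
finger_force: 0.0
```

servo_tool(
  motion=[-0.05,0,0,0,0,0,1,-0.1,0,0,0,0,0,1,-0.15,0,0,0,0,0,1,-0.2,0,0,0,0,0,1,-0.2,0,0,0,0,0,1],
)

```text
time_s: 5.03
tool_pos: [0.621, 0.1131, 0.2054]
tcp_rot: [0.981, 0.192, 0.0, 0.001]
contact_force: [0.7, 0.6, -0.0]
grip_width: 0.0003
finger_force: 0.0
```

```bash
python3 go.py 5.5 -7 206
```

```text
shift [-0.217  0.005 -0.004]
case mm [ 38.   -6.3 205.4] turn [0.001  0.0001 0.0001] F [ 0.7  0.6 -0. ] t 5.0333 grip 0.0002870023575796027 j [ 0.37  0.37 -0.77  1.47  0.26  1.41 -1.59]
```

servo_tool(
  motion=[-0.05,0,0,0,0,0,1,-0.1,0,0,0,0,0,1,-0.15,0,0,0,0,0,1,-0.2,0,0,0,0,0,1,-0.215,0,0,0,0,0,1,-0.215,0,0,0,0,0,1],
)

```text
time_s: 5.53
tool_pos: [0.5924, 0.1017, 0.2048]
tcp_rot: [0.981, 0.192, 0.001, 0.0]
contact_force: [2.7, 1.4, 2.3]
grip_width: 0.0006
finger_force: 1.4
```

```bash
python3 go.py 5.5 -7 206; python3 look.py o6 1.55 2.8
```

```text
shift [-0.012  0.006 -0.008]
case mm [  7.3  -6.  204.8] turn [ 0.0005 -0.0011  0.0003] F [2.7 1.4 2.3] t 5.5333 grip 0.0005829706211182765 j [ 0.42  0.3  -0.78  1.55  0.21  1.38 -1.55]
```

View pics/o6.png

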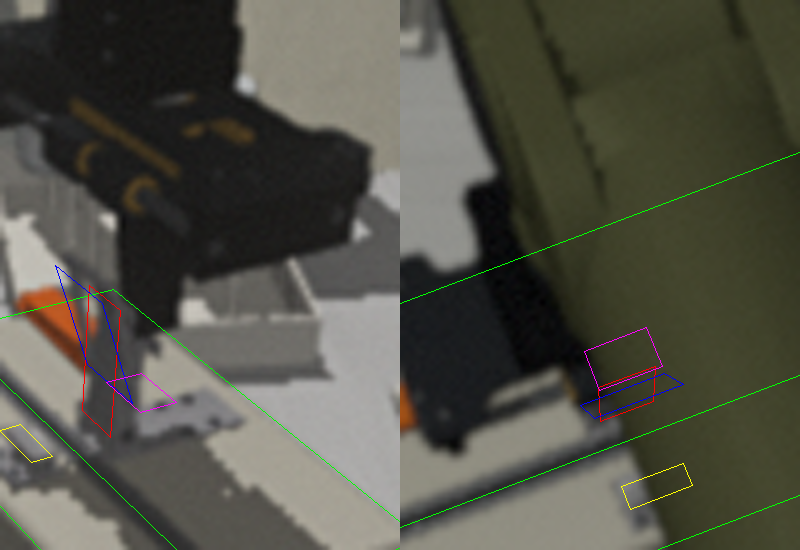

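The lever is now nearly upright, its handle at about (105,370). The fingertip at (150,330) touches it with about 3 N, and the tip really is about 3 cm higher than reported. I'll push a bit more, then raise above the handle and push the bar over.

servo_tool(
  motion=[-0.02,0,0,0,0,0,1,-0.04,0,0,0,0,0,1,-0.04,0,0,0,0,0,1,-0.02,0,-0.1,0,0,0,1,-0.02,0,-0.19,0,0,0,1,-0.02,0,-0.19,0,0,0,1,-0.02,0,-0.19,0,0,0,1],
)

```text
time_s: 6.22
tool_pos: [0.5886, 0.1003, 0.2318]
tcp_rot: [0.981, 0.193, -0.001, 0.0]
contact_force: [-0.4, -0.7, -1.1]
grip_width: 0.0003
finger_force: 0.0
```

```bash
python3 go.py -22 -7 233; python3 - <<'E'
from h import *
for c in('side','top'):
    snapshot(c)
    for n in('lever','loop'):
        for d in outline_of(n,c)[:2]:
            r,cc=np.where(d['mask']);print(c,n,round(d['score'],2),np.round(d['centre'],1),cc.min(),cc.max(),r.min(),r.max(),d['mask'].sum())
q=np.load('pose.npy')
for L in(1.4,1.55,1.7):print(L,proj('side',world(q,[lev(L,60,5.5,0),lev(L,20,5.5,0),loopp(L,1.57+L,58,0),loopp(L,2+L,58,0),loopp(L,-.4+L,58,0)])).round(0).tolist())
E
```

```text
shift [-0.168  0.007 -0.007]
case mm [  3.2  -5.9 231.8] turn [-0.      0.0015  0.0004] F [-0.4 -0.7 -1.1] t 6.2167 grip 0.00031922201840833527 j [ 0.43  0.28 -0.78  1.51  0.2   1.43 -1.54]
side lever 0.59 [289.3 151.5] 266 296 137 166 260
side loop 0.67 [266.  165.6] 266 293 157 173 30
side loop 0.67 [223.2 210.8] 210 244 201 230 314
top lever 0.52 [253.2 168.1] 249 265 159 185 125
top loop 0.39 [258.2 185. ] 251 263 163 185 16
1.4 [[292.0, 138.0], [288.0, 154.0], [292.0, 131.0], [301.0, 131.0], [270.0, 168.0]]
1.55 [[288.0, 139.0], [287.0, 155.0], [290.0, 131.0], [300.0, 131.0], [269.0, 168.0]]
1.7 [[285.0, 140.0], [286.0, 155.0], [289.0, 132.0], [299.0, 131.0], [267.0, 169.0]]
```

```bash
python3 - <<'E'
from ov import *
q=np.load('pose.npy'); S=snapshot('side')[...,::-1].copy()
a=overlay('side',S,q,1.6,1.6-.44,0,8,255,125,50,62,False);b=overlay('side',S,q,1.6,1.6-.44,0,8,255,125,50,62)
cv2.imwrite('pics/o7.png',np.hstack([a,b]))
E
```

```text
(no output)
```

View pics/o7.png

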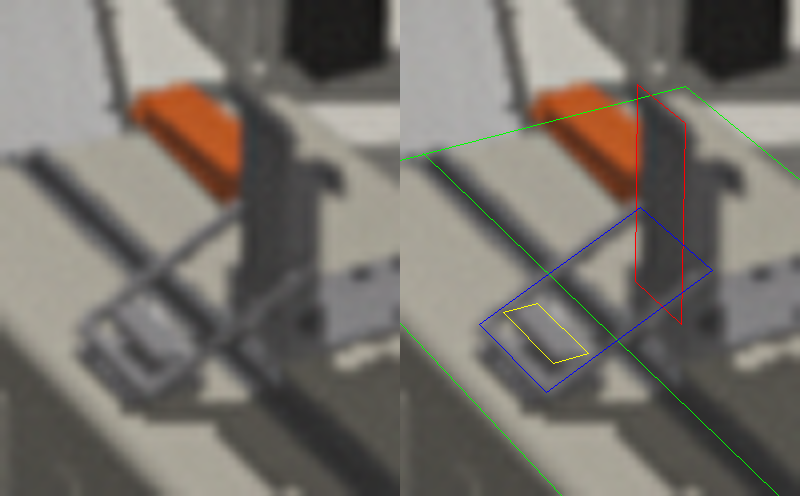

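The loop has flopped forward: the bar runs (80,335)–(150,390) in the left panel, on the -x side of the lip at (115–190,300–350). It coincides with the predicted hooked position, and the lever stands near 1.5 rad. Now I'll go round to the robot's side of the handle.

servo_tool(
  motion=[0,0,-0.2,0,0,0,1,0,0,-0.2,0,0,0,1,-0.15,0,-0.2,0,0,0,1,-0.27,0,-0.2,0,0,0,1,-0.27,0,-0.2,0,0,0,1,-0.27,0,-0.2,0,0,0,1],
)

```text
time_s: 7.07
tool_pos: [0.552, 0.0848, 0.2628]
tcp_rot: [0.981, 0.192, 0.0, 0.001]
contact_force: [0.5, -0.2, -1.1]
grip_width: 0.0004
finger_force: 0.0
```

```bash
python3 go.py -36 -7 214; python3 - <<'E'
from ov import *
q=np.load('pose.npy')
obs=np.array([335,76])/8-.5+[255,125]; print('obs',obs)
for d in((0,0,0),(0,0,29),(0,10,29),(0,5,25),(5,10,29)): print(d,proj('side',world(q,np.array([3.2,-5.9,223.8])+d))[0].round(1))
S=snapshot('side')[...,::-1].copy();T=snapshot('top')[...,::-1].copy()
cv2.imwrite('pics/S8.png',S);cv2.imwrite('pics/T8.png',T)
for n in('lever','loop'):
    for d in outline_of(n,'side')[:1]:
        r,cc=np.where(d['mask']);print(n,round(d['score'],2),np.round(d['centre'],1),cc.min(),cc.max(),r.min(),r.max(),d['mask'].sum())
# dark gripper pixels near the expected tip
p=robot.observe()['tool_pos']; u=proj('side',[p])[0]; print('tcp px',u)
g=S.max(2)<45
for r in range(int(u[1])-30,int(u[1])+15,2):
    c=np.where(g[r,int(u[0])-30:int(u[0])+31])[0]
    print(r,(c.min()+int(u[0])-30,c.max()+int(u[0])-30,len(c)) if len(c) else '-',end=' ')
E
```

```text
shift [0.003 0.003 0.325]
case mm [-36.6  -6.5 262.8] turn [ 0.001  -0.0004 -0.0002] F [ 0.5 -0.2 -1.1] t 7.0667 grip 0.0004178859324577614 j [ 0.5   0.16 -0.79  1.56  0.12  1.47 -1.47]
obs [296.375 134.   ]
(0, 0, 0) [294.8 146.1]
(0, 0, 29) [295.5 134.5]
(0, 10, 29) [293.1 132.7]
(0, 5, 25) [294.2 135.2]
(5, 10, 29) [295.  132.2]
lever 0.74 [289.7 152.6] 266 297 138 172 250
loop 0.54 [274.3 157.1] 266 293 151 173 86
tcp px [280.17846292 134.50171532]
104 (np.int64(275), np.int64(310), 36) 106 (np.int64(275), np.int64(306), 32) 108 (np.int64(275), np.int64(297), 23) 110 (np.int64(275), np.int64(289), 15) 112 (np.int64(275), np.int64(287), 13) 114 (np.int64(276), np.int64(287), 12) 116 (np.int64(275), np.int64(287), 13) 118 (np.int64(275), np.int64(287), 13) 120 (np.int64(275), np.int64(287), 13) 122 (np.int64(276), np.int64(286), 11) 124 (np.int64(278), np.int64(283), 6) 126 - 128 - 130 - 132 - 134 - 136 - 138 - 140 - 142 - 144 - 146 - 148 -
```

servo_tool(
  motion=[0,0,0.16,0,0,0,1,0,0,0.32,0,0,0,1,0,0,0.32,0,0,0,1,0.05,0,0.32,0,0,0,1,0.1,0,0.32,0,0,0,1,0.14,0,0.32,0,0,0,1,0.18,0,0.33,0,0,0,1,0.21,0,0.335,0,0,0,1,0.21,0,0.335,0,0,0,1],
)

```text
time_s: 8.02
tool_pos: [0.5828, 0.0979, 0.2128]
tcp_rot: [0.981, 0.193, 0.001, -0.0]
contact_force: [0.4, 0.1, -0.4]
grip_width: 0.0001
finger_force: 0.1
```

```bash
cat > st.py <<'E'
from h import *
import subprocess
for c in('side','top'):
    snapshot(c)
    for n in('lever','loop'):
        for d in outline_of(n,c)[:1]:
            r,cc=np.where(d['mask']);print(c,n,round(d['score'],2),np.round(d['centre'],1),cc.min(),cc.max(),r.min(),r.max(),d['mask'].sum())
E
python3 go.py 9.5 -7 206.7; python3 st.py; python3 - <<'E'
from h import *
q=np.load('pose.npy')
for L in(1.5,1.3,1.1,.9): print(L,proj('side',world(q,[lev(L,65,3,0),lev(L,35,3,0)])).round(1).tolist(),'bar',proj('side',world(q,[[-49,0,178],[-57,0,178],[-49,0,186]])).round(1).tolist())
E
```

```text
shift [0.084 0.007 0.041]
case mm [ -3.1  -5.9 212.8] turn [-0.0002 -0.0014  0.0007] F [ 0.4  0.1 -0.4] t 8.0167 grip 0.00012243089675644236 j [ 0.45  0.27 -0.78  1.56  0.19  1.39 -1.54]
side lever 0.68 [255.1 251.9] 240 275 224 283 1816
side loop 0.68 [281.2 166.7] 274 296 158 173 54
top lever 0.36 [255.  172.6] 251 259 167 182 47
1.5 [[290.6, 136.4], [289.2, 148.4]] bar [[272.8, 167.8], [269.7, 168.7], [272.8, 164.9]]
1.3 [[295.6, 135.8], [291.8, 148.0]] bar [[272.8, 167.8], [269.7, 168.7], [272.8, 164.9]]
1.1 [[300.2, 136.2], [294.3, 148.0]] bar [[272.8, 167.8], [269.7, 168.7], [272.8, 164.9]]
0.9 [[304.2, 137.7], [296.6, 148.7]] bar [[272.8, 167.8], [269.7, 168.7], [272.8, 164.9]]
```

servo_tool(
  motion=[0.03,0,0.01,0,0,0,1,0.06,0,0.025,0,0,0,1,0.085,0,0.04,0,0,0,1,0.085,0,0.04,0,0,0,1],
)

```text
time_s: 8.65
tool_pos: [0.5935, 0.1021, 0.2058]
tcp_rot: [0.981, 0.193, -0.0, -0.0]
contact_force: [0.2, -0.4, 1.4]
grip_width: 0.0003
finger_force: 0.7
```

servo_tool(
  motion=[0.02,0,0.015,0,0,0,1,0.04,0,0.03,0,0,0,1,0.04,0,0.03,0,0,0,1],
)

```text
time_s: 8.9
tool_pos: [0.599, 0.1044, 0.2016]
tcp_rot: [0.981, 0.193, 0.0, -0.0]
contact_force: [-2.3, -2.3, 4.2]
grip_width: 0.0001
finger_force: 1.6
```

```bash
python3 go.py 21.3 -7 196.4;python3 st.py
```

```text
shift [0.046 0.006 0.035]
case mm [ 14.4  -6.1 201.6] turn [-0.     -0.0001  0.0005] F [-2.3 -2.3  4.2] t 8.9 grip 0.000130651309409598 j [ 0.41  0.32 -0.78  1.53  0.22  1.38 -1.56]
side lever 0.81 [297.7 153.4] 284 308 145 165 287
side loop 0.62 [285.2 162.8] 273 300 150 173 133
top lever 0.5 [233.  183.6] 194 270 145 214 2724
top loop 0.48 [253.6 170.1] 252 257 158 180 50
```

servo_tool(
  motion=[0.024,0,0.018,0,0,0,1,0.046,0,0.035,0,0,0,1],
)

```text
time_s: 9.37
tool_pos: [0.604, 0.1065, 0.1967]
tcp_rot: [0.981, 0.193, -0.001, 0.0]
contact_force: [-5.2, -2.6, 5.5]
grip_width: 0.0003
finger_force: 4.2
```

```bash
python3 go.py 25.9 -7 190.1;python3 st.py
```

```text
shift [0.041 0.007 0.044]
case mm [ 19.8  -6.  196.7] turn [0.0003 0.0015 0.0003] F [-5.2 -2.6  5.5] t 9.3667 grip 0.00026039117661972233 j [ 0.4   0.33 -0.77  1.52  0.24  1.38 -1.57]
side lever 0.82 [296.1 158.3] 273 309 146 172 325
side loop 0.44 [298.1 158.1] 297 298 159 160 3
top lever 0.5 [253.1 162.1] 249 257 155 179 62
top loop 0.54 [245.8 169.2] 247 258 157 180 73
```

servo_tool(
  motion=[0.015,0,0.015,0,0,0,1,0.03,0,0.03,0,0,0,1,0.03,0,0.03,0,0,0,1],
)

```text
time_s: 9.92
tool_pos: [0.6083, 0.1083, 0.1917]
tcp_rot: [0.981, 0.193, -0.001, 0.0]
contact_force: [-5.1, -2.1, 4.0]
grip_width: 0.0003
finger_force: 4.2
```

```bash
python3 go.py 25.9 -7 190.1
```

```text
shift [0.01  0.007 0.011]
case mm [ 24.4  -5.9 191.7] turn [-0.      0.0015  0.0004] F [-5.1 -2.1  4. ] t 9.9167 grip 0.000343890187795384 j [ 0.39  0.35 -0.77  1.52  0.24  1.38 -1.58]
```

servo_tool(
  motion=[0.012,0,0.02,0,0,0,1,0.022,0,0.04,0,0,0,1,0.022,0,0.04,0,0,0,1],
)

```text
time_s: 10.17
tool_pos: [0.6121, 0.1098, 0.1861]
tcp_rot: [0.981, 0.193, -0.0, 0.0]
contact_force: [-3.6, -2.0, 5.1]
grip_width: 0.0008
finger_force: 4.0
```

```bash
python3 go.py 29.6 -7 183.1;python3 st.py
```

```text
shift [0.007 0.007 0.02 ]
case mm [ 28.6  -5.9 186.1] turn [0.0001 0.0002 0.0004] F [-3.6 -2.   5.1] t 10.1667 grip 0.0007742659293314347 j [ 0.39  0.36 -0.77  1.52  0.25  1.37 -1.58]
side lever 0.89 [292.9 156.8] 278 310 148 171 290
side loop 0.5 [281.7 156.6] 275 300 154 171 59
top lever 0.62 [250.5 160.7] 247 258 153 180 162
top loop 0.54 [250.2 171.6] 247 257 155 179 47
```

servo_tool(
  motion=[0.008,0,0.02,0,0,0,1,0.014,0,0.04,0,0,0,1,0.014,0,0.04,0,0,0,1],
)

```text
time_s: 10.72
tool_pos: [0.6151, 0.1111, 0.1804]
tcp_rot: [0.981, 0.193, 0.001, -0.0]
contact_force: [-1.6, -1.0, 5.1]
grip_width: 0.0003
finger_force: 2.8
```

servo_tool(
  motion=[0.006,0,0.015,0,0,0,1,0.006,0,0.03,0,0,0,1,0.006,0,0.03,0,0,0,1],
)

```text
time_s: 10.97
tool_pos: [0.6167, 0.1118, 0.1763]
tcp_rot: [0.981, 0.193, 0.002, -0.0]
contact_force: [0.4, -0.2, 4.3]
grip_width: 0.0004
finger_force: 2.4
```

```bash
python3 go.py 32 -7 168;python3 st.py
```

```text
shift [-0.011  0.007  0.055]
case mm [ 33.6  -5.9 176.3] turn [ 0.0001 -0.0028  0.0005] F [ 0.4 -0.2  4.3] t 10.9667 grip 0.00036748408385939367 j [ 0.38  0.37 -0.77  1.52  0.26  1.35 -1.59]
side lever 0.58 [296. 161.] 276 314 149 171 341
side loop 0.63 [284.4 166.5] 276 301 157 172 82
top lever 0.55 [253.1 159.7] 247 258 152 179 145
top loop 0.58 [231.4 183.5] 194 273 144 214 3101
```

servo_tool(
  motion=[-0.005,0,0.012,0,0,0,1,-0.005,0,0.025,0,0,0,1],
)

```text
time_s: 11.43
tool_pos: [0.6163, 0.1116, 0.1732]
tcp_rot: [0.981, 0.193, 0.003, -0.0]
contact_force: [2.6, 1.5, 6.7]
grip_width: 0.0006
finger_force: 3.1
```

servo_tool(
  motion=[-0.005,0,0.01,0,0,0,1,-0.005,0,0.02,0,0,0,1],
)

```text
time_s: 11.6
tool_pos: [0.6152, 0.1112, 0.1698]
tcp_rot: [0.981, 0.193, 0.002, -0.0]
contact_force: [2.3, 1.1, 6.1]
grip_width: 0.0006
finger_force: 2.6
```

servo_tool(
  motion=[0,0,0.007,0,0,0,1,0,0,0.013,0,0,0,1],
)

```text
time_s: 11.77
tool_pos: [0.6148, 0.111, 0.1674]
tcp_rot: [0.981, 0.193, 0.002, -0.0]
contact_force: [1.9, 1.0, 4.4]
grip_width: 0.0005
finger_force: 2.1
```

servo_tool(
  motion=[0,0,0.006,0,0,0,1,0,0,0.006,0,0,0,1],
)

```text
time_s: 11.93
tool_pos: [0.6137, 0.1106, 0.1657]
tcp_rot: [0.981, 0.193, 0.0, -0.0]
contact_force: [2.3, 0.2, 3.1]
grip_width: 0.0003
finger_force: 1.7
```

servo_tool(
  motion=[0,0,0.006,0,0,0,1,0,0,0.006,0,0,0,1],
)

```text
time_s: 12.1
tool_pos: [0.6133, 0.1104, 0.1645]
tcp_rot: [0.981, 0.193, -0.0, -0.0]
contact_force: [2.1, 1.2, 3.3]
grip_width: 0.0005
finger_force: 1.5
```

servo_tool(
  motion=[0,0,0.006,0,0,0,1,0,0,0.006,0,0,0,1],
)

```text
time_s: 12.27
tool_pos: [0.6132, 0.1103, 0.1636]
tcp_rot: [0.981, 0.193, -0.001, -0.0]
contact_force: [1.7, 0.9, 2.3]
grip_width: 0.0003
finger_force: 1.2
```

```bash
python3 go.py 32 -7 168;python3 st.py;python3 - <<'E'
from h import *
q=np.load('pose.npy')
for L in(0,.1,.2,.4):print(L,proj('side',world(q,[lev(L,65,5.5,13),lev(L,65,5.5,-13)])).round(1).tolist())
E
```

```text
shift [ 0.015  0.007 -0.029]
case mm [ 29.7  -5.9 163.6] turn [-0.0001  0.0006  0.0005] F [1.7 0.9 2.3] t 12.2667 grip 0.00032695427953171577 j [ 0.38  0.38 -0.76  1.55  0.26  1.33 -1.59]
side lever 0.59 [296.8 162.3] 276 316 152 172 261
top lever 0.67 [253.1 159.8] 247 258 154 178 124
0 [[309.5, 150.5], [315.6, 155.4]]
0.1 [[309.4, 148.2], [315.5, 153.1]]
0.2 [[309.0, 146.0], [315.2, 150.9]]
0.4 [[307.7, 142.0], [313.9, 146.9]]
```

servo_tool(
  motion=[0,0,0.006,0,0,0,1,0,0,0.006,0,0,0,1],
)

```text
time_s: 12.73
tool_pos: [0.6131, 0.1103, 0.1629]
tcp_rot: [0.981, 0.193, -0.001, 0.0]
contact_force: [1.2, 1.3, 0.8]
grip_width: 0.0005
finger_force: 0.5
```

servo_tool(
  motion=[0,0,0.006,0,0,0,1,0,0,0.006,0,0,0,1],
)

```text
time_s: 12.9
tool_pos: [0.6132, 0.1103, 0.1624]
tcp_rot: [0.981, 0.193, -0.0, 0.0]
contact_force: [-1.3, -0.1, 4.0]
grip_width: 0.0004
finger_force: 1.8
```

servo_tool(
  motion=[0,0,0.005,0,0,0,1,0,0,0.005,0,0,0,1],
)

```text
time_s: 13.07
tool_pos: [0.6132, 0.1103, 0.1624]
tcp_rot: [0.981, 0.193, -0.0, 0.0]
contact_force: [-2.9, -0.4, 6.9]
grip_width: 0.0005
finger_force: 3.5
```

servo_tool(
  motion=[0,0,0.005,0,0,0,1,0,0,0.005,0,0,0,1],
)

```text
time_s: 13.23
tool_pos: [0.6133, 0.1103, 0.1623]
tcp_rot: [0.981, 0.193, -0.0, 0.0]
contact_force: [-3.4, -0.6, 9.9]
grip_width: 0.0003
finger_force: 5.1
```

servo_tool(
  motion=[0,0,0.003,0,0,0,1,0,0,0.003,0,0,0,1,0,0,0.003,0,0,0,1],
)

```text
time_s: 13.48
tool_pos: [0.6133, 0.1103, 0.1623]
tcp_rot: [0.981, 0.193, -0.0, 0.001]
contact_force: [-4.4, -1.3, 11.5]
grip_width: 0.0004
finger_force: 5.9
```

```bash
python3 go.py 32 -7 168
```

```text
shift [ 0.014  0.007 -0.038]
case mm [ 29.8  -6.  162.3] turn [0.0007 0.0002 0.0004] F [-4.4 -1.3 11.5] t 13.4833 grip 0.00037991902521254873 j [ 0.38  0.38 -0.76  1.55  0.27  1.33 -1.6 ]
```

It is at the hard stop: position fixed while the force rose to 12 N. Retract and check.

servo_tool(
  motion=[0,0,-0.02,0,0,0,1,0,0,-0.1,0,0,0,1,0,0,-0.3,0,0,0,1,0,0,-0.6,0,0,0,1,0,0,-0.9,0,0,0,1,0,0,-0.9,0,0,0,1,0,0,-0.9,0,0,0,1,0,0,-0.9,0,0,0,1],
)

```text
time_s: 14.15
tool_pos: [0.6136, 0.1103, 0.2953]
tcp_rot: [0.981, 0.193, 0.0, 0.0]
contact_force: [-0.0, -0.7, -1.0]
grip_width: 0.0004
finger_force: 0.0
```

```bash
python3 go.py; python3 - <<'E'
from ov import *
q=np.load('pose.npy'); S=snapshot('side')[...,::-1].copy()
lp=np.arcsin(-4.5/58)
a=overlay('side',S,q,0,lp,0,6,255,125,66,70,False);b=overlay('side',S,q,0,lp,0,6,255,125,66,70)
cv2.imwrite('pics/o9.png',np.hstack([a,b]))
E
```

```text
case mm [ 30.1  -6.1 295.3] turn [ 0.0002 -0.0001  0.0004] F [-0.  -0.7 -1. ] t 14.15 grip 0.0003910966943166692 j [ 0.38  0.32 -0.78  1.34  0.23  1.57 -1.56]
```

View pics/o9.png

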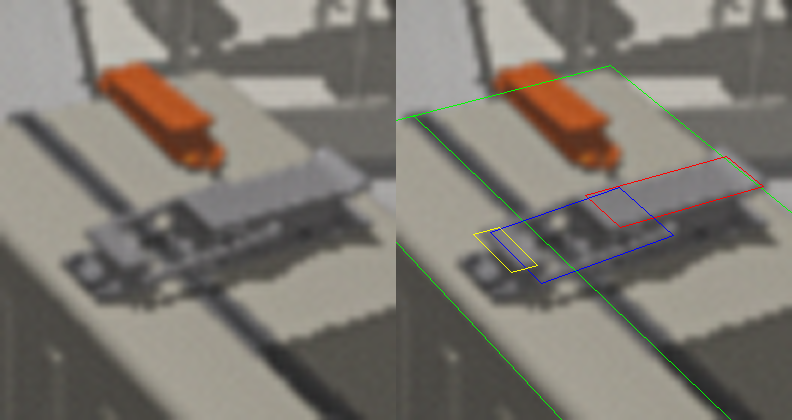

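The lever lies flat, its handle at (190–365,155–225) matching the model. The loop sides run to the keeper and nothing rests on the lip. The press resisted up to about 8 N, then fell away past centre, so the latch is hooked and drawn.

```bash
python3 -c "
from plant import robot
print(robot.job_done())"
```

```text
the job is handed in; nothing more can be done
None
```

The draw latch is fastened and the job handed in at about 14 s of 58: the loop is caught under the keeper's lip and the lever is pressed flat to its hard stop (about 12 N on the wrist sensor at most), judging by the last side picture and the contact force, as the hand-in returned no verdict.

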